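Set an end plate in the tacking jig with running clearance and hold the screw

ROBOT

A 6-joint arm with a two-finger parallel gripper is mounted at the origin on a cart in front of the work surface, level with it; the furniture and walls round the work are solid. World frame = base frame: x ahead of the robot, y to its left, z up, the work surface at z = 0. Lengths are in m, angles in rad, forces in N, time in s.
With the tool pointing down it reaches from about 0.25 to 0.775 m from the base axis. Payload 4 kg.
Tool frame: the origin (TCP) lies midway between the tips of the shut fingers; the grasp point (between the pads) lies 19 mm behind it; z points along the fingers, y is the line along which they close (so a half turn about z gives the same grasp; the last joint's range is limited). The gripper opens to 94 mm and grips with 3 to 60 N. Pads are 16 mm wide; open, the fingers measure 119 mm over their backs; the gripper's body (75 mm by 177 mm) begins 78 mm behind the grasp point.
Start: joints at [-1.267, 0.087, 1.371, -0, 1.684, -0.103], TCP at [0.218, -0.505, 0.206] pointing down, gripper open.
Joint ranges: [-3.1, 3.1], [-0.76, 2.03], [0.27, 2.55], [-1.08, 4.22], [0.17, 2.65], [-2.57, 2.57]. Speed limits (rad/s): [2.79, 2.79, 3.14, 3.14, 3.14, 3.14].

INTERFACE

Orientations are given as [roll, pitch, yaw] about the fixed x, y, z axes, in that order (R = Rz(yaw) Ry(pitch) Rx(roll)).
In Python, from bench import sensors, eyes, job gives the robot as it stands.
- The arm moves only by the tool arm_command, never from a script. Its argument "series" is a list of rows, each a list of 7 numbers: the opening, from 0 (shut) to 1 (fully open), then the shift along the tool's x, y, z in cm, then the turn, a rotation vector about the tool's x, y, z in rad. In form: [[fingers, dx, dy, dz, wx, wy, wz], ...]. A call has 1 to 20 rows; each row shifts and turns the commanded pose from where the row before left it, along the tool's axes as they then stand; what a row does not reach is not made up. A row lasts 1/10 s, in which the tool goes at most 50 mm and 8.59 degrees, less where a joint would pass 70% of its speed; a pose out of reach is approached as far as the arm can. A call with a gripper value outside its range is refused whole. The fingers move at their own pace and stop on an object; the grip force is fixed at half the most. Time passes only in rows, so rows that do not move let the fingers close. It gives the time, the measured TCP pose, the force and the opening at its end, in the units of the state.
- sensors.get_obs(): the state, without advancing time (a new reading comes with each control period).
- eyes.snapshot(name): name is "scene" or "top"; returns the picture (420x560x3 uint8, blue, green, red); there is no depth.
- eyes.get_calibration(name): a dict with "mtx" (3x3 intrinsics, pixels), "R" (3x3) and "t" (3): a world point X has camera coordinates R X + t. Camera axes: x right, y down, z forward; pixel columns grow to the right and rows downward; lengths in m; the calibration is good to about 2 mm. A picture is of the moment at which its call begins. get_calibration takes no time and is no camera call.
- job.close_job(): hands the job in, once; it reports no verdict.
The state is a dict: "time": time; "joint_positions": joint angles; "qvel": joint speeds; "joint_torque": joint torques, N m; "tool_pos": TCP position; "ee_rot": TCP orientation; "wrist_force": force on the tool from outside, world axes, zero at the start; "wrist_torque": the same for the moment, N m; "width": finger opening in m.
Only numpy, scipy, OpenCV 4.12 (cv2) and the standard library are available. Lean on these libraries where they do the work, as an engineer would, in place of code of your own. Each camera call takes 0.05 s, during which the arm holds its last target. There are 200 camera calls.

TASK

Slide the grey steel plate with the two holes up out of the slotted wooden rack and lower it, without dropping it, into the middle of the tacking jig's slot so that it stands upright on the slot's floor; let go of it. Then turn the jig's black thumbscrew clockwise until it seats and the jaw nips the plate, and back it off a quarter turn so that the plate has running clearance and can still be slid along the slot. Finish while still gripping the thumbscrew at that setting, so that a mate can tighten its lock nut, and leave the copper plate, the spanner, the marker and the pliers where they are.

Things in the scene. Friction and masses are not known exactly. Their poses are not given: they have to be found in the camera images.
- plate_centre (a point): Centre of the loose grey steel plate (0.28 kg), 90 mm long (x), 6 mm thick (y), 72 mm high (z), with two 14 mm holes, 29 mm either side of its middle and 14 mm above its centre. It starts upright in one of the rack's two outer slots with its lower 26 mm in the slot; its upper edge, 36 mm above this point, is free to be gripped across the thickness.
- copper_centre (a point): Centre of the copper backing plate (loose), as large as the steel plate and without holes, in the other outer slot of the rack: leave it there. Axes as the steel plate's.
- rack: Slotted hardwood rack, fixed: 110 mm (its x) by 170 mm (its y), 40 mm high; origin at the centre of its underside. Three slots run along its x at y = -55, 0 and +55 mm, 7.6 mm wide, 26 mm deep (slot floor 14 mm above the bench); the middle one is empty.
- jig: Tacking jig, fixed: dark steel base, 112 mm (x) by 226 mm (y), 12 mm thick, with the fence and the slot at its +y end, the jaw next and the blue housing with the thumbscrew (steel cover 56 mm above the bench) at its -y end. z up.
- slot_floor (a point): Foot of the fixed fence's face, half-way along the slot, on the slot's floor 12 mm above the bench. x along the slot, y from the jaw to the fence, z up. The slot lies on the -y side, between the fence's face (y = 0; 100 mm long) and the jaw's; both rise about 35 mm above the floor, with lead-in bevels. A plate standing in the slot has its centre 36 mm above this point.
- jaw: Foot of the face of the jig's sliding steel jaw (84 mm long), on the slot's floor; axes as slot_floor's. It stands at y = -(5 mm + 1.6 mm per rad that the screw is backed off) from slot_floor, so the slot starts 9 to 12 mm wide. Spring-backed: it nips the 6 mm plate with about 5 to 10 N when the screw is seated and stands some 1.5 mm clear of it a quarter turn back.
- knob_grip (a point): Centre of the thumbscrew's black spade-shaped head, on its upright axis, 116 mm above the bench, 113 mm from slot_floor on its -y side. Axes turn with it: x along its 46 mm width, y through its 10 mm thickness, z up; 32 mm high (16 mm above and below), flat faces, gripped across the thickness. A yellow dot on top marks the +x end. It does not rise or sink when turned.
- thumbscrew (a joint): Angle in rad by which the thumbscrew is backed off: 0 when seated (a solid stop, clockwise seen from above), growing counter-clockwise seen from above. It starts between 2.6 and 4.2, can be turned up to 5.5, takes about 0.12 N m to turn and stays where it is left. A quarter turn is 1.57.
- spanner: 13 mm combination spanner lying by the jig, 163 mm long: leave it. Origin at the centre of its underside.
- marker: Marker pen lying on the bench beyond the jig, 134 mm long: leave it. Origin at the centre of its underside.
- pliers: Pliers with red handles lying beyond the rack, 189 mm long: leave them. Origin at the centre of their underside.

How it is judged:
By the outcome, as a careful person would: the job done as asked, in the order asked, and still so for the second after the job is handed in, while the arm keeps its last pose, push and grip.
It also fails if it takes over 64 s, if anything falls off the work surface, if the arm or the gripper's body presses on something with over 40 N, if the wrist force passes 120 N, or if a joint passes its speed limit or range.

## Working session

There is one attempt and no reset: what is moved stays moved. The work goes in short steps, Python scripts to look and compute and a tool call to move; the robot and the scene stay as the last step left them, time stands still between calls to the robot, and variables do not carry over. Pictures are saved under pics/ and viewed, on a budget of 10 in all, crops included, one or two more only if the job needs it, and the job is handed in when it is done.

Besides the shell and the picture viewer there is one more tool, called after ">>>" by a JSON object that holds its "op" and its "data", one argument or row to a line. arm_command: Moves the arm, as the interface text tells. Its arguments: {"type":"object","properties":{"series":{"type":"array","items":{"type":"array","items":{"type":"number"}}}},"required":["series"]}

```bash
mkdir -p pics; python3 - <<'E'
from bench import sensors, eyes
import cv2
for n in("scene","top"):
    cv2.imwrite(f"pics/{n}0.png",eyes.snapshot(n)); c=eyes.get_calibration(n)
    print(n,c["mtx"].tolist(),c["R"].round(4).tolist(),c["t"].round(4).tolist())
print(sensors.get_obs())
E
```

```text
scene [[441.34364207659144, 0.0, 280.3332528716011], [0.0, 441.34364207659144, 210.59650978650308], [0.0, 0.0, 1.0]] [[-0.8724, -0.4884, -0.0186], [-0.2312, 0.446, -0.8647], [0.4306, -0.7501, -0.502]] [0.413, 0.2722, 0.7077]
top [[388.58027759368724, 0.0, 278.6285745072417], [0.0, 388.58027759368724, 210.1596710528045], [0.0, 0.0, 1.0]] [[0.024, -0.9996, -0.0147], [-0.9819, -0.0208, -0.1883], [0.1879, 0.0189, -0.982]] [-0.1165, 0.5551, 0.8573]
{'time': 0.1, 'joint_positions': array([-1.26707291e+00,  8.79227383e-02,  1.37206732e+00, -4.54527096e-05,
        1.68356783e+00, -1.03139480e-01]), 'qvel': array([-0.00111356, -0.00106575, -0.0048265 ,  0.00037801,  0.00062904,
       -0.00137104]), 'joint_torque': array([ 1.78881775e-03, -3.41254985e+01, -3.03300798e+01,  7.20048649e-02,
        3.04343342e-02, -8.80312655e-05]), 'tool_pos': array([ 0.2174711, -0.5046662,  0.2044166]), 'ee_rot': array([-3.13963321e+00, -1.57399757e-04,  4.06857675e-01]), 'wrist_force': array([-0.0449104 , -0.18344936, -0.14915031]), 'wrist_torque': array([-0.00891488,  0.01503902, -0.03296661]), 'width': 0.09429551199443778}
```

View pics/scene0.png

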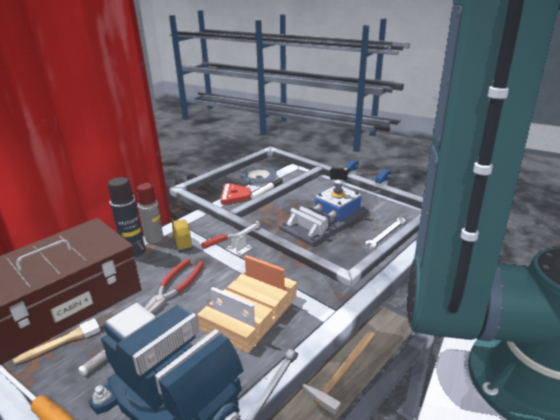

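View pics/top0.png

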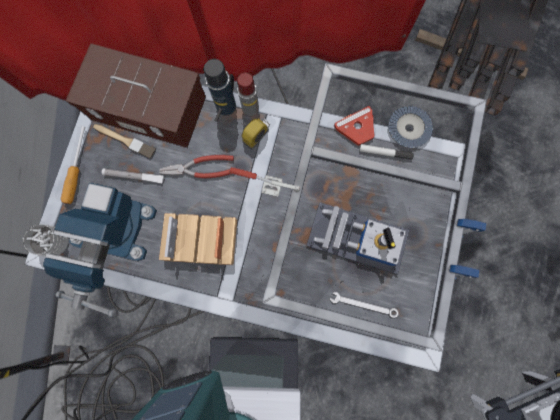

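The scene shows the steel plate (two holes) in the +y outer slot of the rack (top view ≈ (175,238)), copper at (218,240). The jig is at (360,235), with the fence on the left and the knob at (386,238). I'll enlarge both views.

```bash
python3 - <<'E'
import cv2,numpy as np
a=cv2.imread("pics/top0.png")[200:280,150:420]; b=cv2.imread("pics/top0.png")
t=cv2.resize(b[198:274,150:250],None,fx=4,fy=4,interpolation=cv2.INTER_CUBIC)
u=cv2.resize(b[198:274,310:410],None,fx=4,fy=4,interpolation=cv2.INTER_CUBIC)
s=cv2.imread("pics/scene0.png")
v=cv2.resize(s[250:325,200:300],None,fx=4,fy=4,interpolation=cv2.INTER_CUBIC)
w=cv2.resize(s[160:235,275:375],None,fx=4,fy=4,interpolation=cv2.INTER_CUBIC)
im=np.vstack([np.hstack([t,u])[:300],np.hstack([v,w])])
for k in range(0,800,40): 
    cv2.line(im,(k,0),(k,6),(0,255,0),1);cv2.line(im,(k,300),(k,306),(0,255,0),1)
for k in range(0,600,40): cv2.line(im,(0,k),(6,k),(0,255,0),1)
cv2.imwrite("pics/crop1.png",im)
E
```

```text
(no output)
```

View pics/crop1.png

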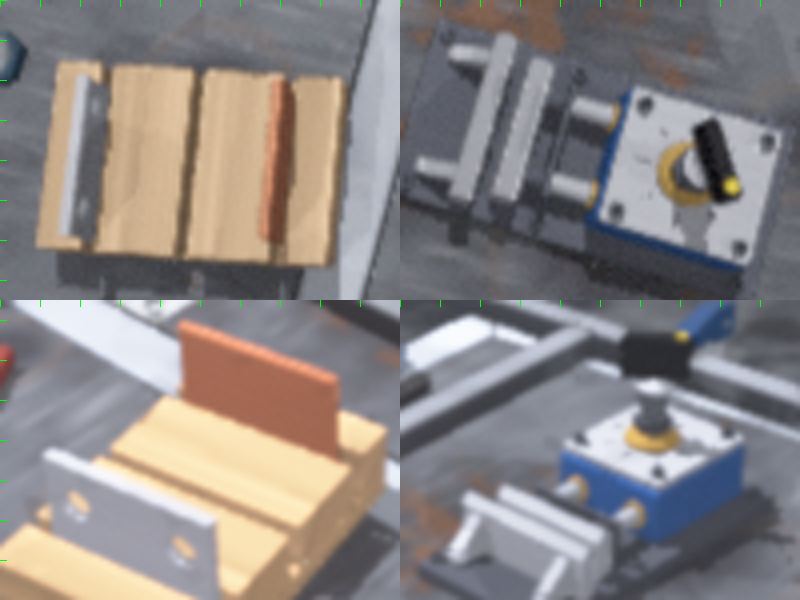

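```bash
cat > h.py <<'E'
import numpy as np
from bench import sensors, eyes
C={n:eyes.get_calibration(n) for n in("scene","top")}
def ray(n,p):
    c=C[n]; d=c["R"].T@np.linalg.solve(c["mtx"],[p[0],p[1],1]); return -c["R"].T@c["t"],d
def onz(n,p,z):
    o,d=ray(n,p); return o+d*(z-o[2])/d[2]
def tri(ps,pt):
    (o,d),(q,e)=ray("scene",ps),ray("top",pt)
    s=np.linalg.lstsq(np.c_[d,-e],q-o,rcond=None)[0]; a,b=o+s[0]*d,q+s[1]*e
    return (a+b)/2,np.linalg.norm(a-b)
def proj(n,X):
    c=C[n]; p=c["mtx"]@(c["R"]@np.array(X)+c["t"]); return p[:2]/p[2]
E
python3 - <<'E'
from h import *
np.set_printoptions(precision=4,suppress=True)
def px(u,v):
    k={(0,0):(150,198),(1,0):(310,198),(0,1):(200,250),(1,1):(275,160)}[(u>=400,v>=300)]
    return ((u%400)+.5)/4-.5+k[0],((v%300)+.5)/4-.5+k[1]
def show(nm,a,b,z,n="top"):
    A,B=onz(n,px(*a),z),onz(n,px(*b),z); d=A-B
    print(nm,n,A,B,"mid",(A+B)/2,"len",np.linalg.norm(d),"ang",np.degrees(np.arctan2(d[1],d[0])))
show("plate",(84,76),(65,235),.086)
show("plate",(45,453),(214,519),.086,"scene")
show("copper",(279,80),(266,240),.086)
show("copper",(182,323),(337,380),.086,"scene")
for e in((60,62),(39,247),(329,266),(345,78)): print("rackcorner",onz("top",px(*e),.04))
show("fence",(505,36),(463,198),.047)
show("jaw",(543,60),(506,200),.047)
show("knob",(707,123),(732,195),.132)
print("dot",onz("top",px(732,186),.132))
print("dot tri",tri(px(683,337),px(732,186)))
print("knob top ends tri")
for z in(.056,): 
  for e in((634,86),(788,130),(748,268),(592,222)): print("cover",onz("top",px(*e),z))
for e in((440,20),(402,185)): print("base",onz("top",px(*e),.012))
E
```

```text
plate top [0.5311 0.1384 0.086 ] [0.4419 0.1421 0.086 ] mid [0.4865 0.1402 0.086 ] len 0.08931742659643079 ang -2.3812146977634563
plate scene [0.5339 0.1424 0.086 ] [0.4442 0.1433 0.086 ] mid [0.4891 0.1428 0.086 ] len 0.08966701373257277 ang -0.5424242684920914
copper top [0.5312 0.0282 0.086 ] [0.4417 0.0306 0.086 ] mid [0.4864 0.0294 0.086 ] len 0.08954001090672321 ang -1.5717702844561927
copper scene [0.5337 0.0312 0.086 ] [0.4441 0.0354 0.086 ] mid [0.4889 0.0333 0.086 ] len 0.0896640864073643 ang -2.639727156462277
rackcorner [0.547  0.1672 0.04  ]
rackcorner [0.4375 0.1708 0.04  ]
rackcorner [0.4305 0.0014 0.04  ]
rackcorner [ 0.541  -0.0029  0.04  ]
fence top [ 0.5699 -0.2382  0.047 ] [ 0.4741 -0.2137  0.047 ] mid [ 0.522  -0.2259  0.047 ] len 0.09889242820805264 ang -14.348958445229636
jaw top [ 0.556  -0.2603  0.047 ] [ 0.4735 -0.2384  0.047 ] mid [ 0.5147 -0.2494  0.047 ] len 0.08538778324908357 ang -14.887527728983656
knob top [ 0.5081 -0.3328  0.132 ] [ 0.4705 -0.3447  0.132 ] mid [ 0.4893 -0.3388  0.132 ] len 0.039431622937664716 ang 17.57568663444881
dot [ 0.4752 -0.3449  0.132 ]
dot tri (array([ 0.4761, -0.3451,  0.1304]), np.float64(0.0014708576309094507))
knob top ends tri
cover [ 0.5401 -0.3112  0.056 ]
cover [ 0.5164 -0.3988  0.056 ]
cover [ 0.4373 -0.3734  0.056 ]
cover [ 0.4612 -0.2859  0.056 ]
base [ 0.5862 -0.2031  0.012 ]
base [ 0.4844 -0.1807  0.012 ]
```

Measurements agree across the two views: plate at (0.488, 0.1415), −2°, length 89.5 against 90. Jig is at about −14.7°, and the knob at (0.489, −0.339) with its x at about 17.6°. Moving above the plate.

>>> {"op": "arm_command", "data": {
  "series": [
    [0.5,0,0,0,0,0,0.11],
    [0.5,0,0,0,0,0,0.11],
    [0.5,0,0,0,0,0,0.11],
    [0.5,0,0,0,0,0,0.11],
    [0.5,1.55,-4.1,0,0,0,0],
    [0.5,1.55,-4.1,0,0,0,0],
    [0.5,1.55,-4.1,0,0,0,0],
    [0.5,1.55,-4.1,0,0,0,0],
    [0.5,1.55,-4.1,0,0,0,0],
    [0.5,1.55,-4.1,0,0,0,0],
    [0.5,1.55,-4.1,0,0,0,0],
    [0.5,1.55,-4.1,0,0,0,0],
    [0.5,1.55,-4.1,0,0,0,0],
    [0.5,1.55,-4.1,0,0,0,0],
    [0.5,1.55,-4.1,0,0,0,0],
    [0.5,1.55,-4.1,0,0,0,0],
    [0.5,1.55,-4.1,0,0,0,0],
    [0.5,1.55,-4.1,0,0,0,0],
    [0.5,1.55,-4.1,0,0,0,0],
    [0.5,1.55,-4.1,0,0,0,0]
  ]
}}

```text
time: 2.1
tool_pos: [0.4873, 0.1441, 0.2049]
ee_rot: [3.141, 0.001, -0.033]
wrist_force: [1.0, -0.7, 0.6]
width: 0.047
```

```bash
cat >> h.py <<'E'
from scipy.spatial.transform import Rotation
def delta(x,y,z,yaw):
    "print turn about tool z (rad), then shift in cm in tool axes after the turn; and state"
    s=sensors.get_obs(); r,p,w=s["ee_rot"]; d=np.array([x,y,z])-s["tool_pos"]
    R=Rotation.from_euler("xyz",[np.pi,0,yaw]).as_matrix()
    print("turn",round((w-yaw+np.pi)%(2*np.pi)-np.pi,4),"shift cm",(R.T@d*100).round(2))
    st(s)
def st(s=None):
    s=s or sensors.get_obs()
    for k in("time","tool_pos","ee_rot","joint_positions","wrist_force","wrist_torque","width"): print(k,np.round(s[k],4))
E
python3 -c "
from h import *
delta(.488,.1415,.06,-.035)"
```

```text
turn 0.0022 shift cm [ 0.08  0.26 14.49]
time 2.1
tool_pos [0.4873 0.1441 0.2049]
ee_rot [ 3.1411e+00  7.0000e-04 -3.2800e-02]
joint_positions [ 1.7610e-01 -5.5000e-03  1.4678e+00 -3.0000e-04  1.6800e+00  1.7797e+00]
wrist_force [ 1.005  -0.6531  0.6487]
wrist_torque [ 0.011  -0.0382 -0.0079]
width 0.047
```

>>> {"op": "arm_command", "data": {
  "series": [
    [0.5,0.1,0.25,2,0,0,0],
    [0.5,0,0,3,0,0,0],
    [0.5,0,0,3,0,0,0],
    [0.5,0,0,3,0,0,0],
    [0.5,0,0,2,0,0,0],
    [0.5,0,0,1.0,0,0,0],
    [0.5,0,0,0.5,0,0,0],
    [0.5,0,0,0,0,0,0],
    [0.5,0,0,0,0,0,0]
  ]
}}

```text
time: 3.0
tool_pos: [0.4891, 0.1399, 0.0617]
ee_rot: [-3.141, -0.002, -0.033]
wrist_force: [0.2, -0.7, -0.4]
width: 0.0473
```

```bash
python3 - <<'E'
from h import *
import cv2
delta(.488,.1415,.06,-.035)
a=eyes.snapshot("top")[190:280,140:260]; b=eyes.snapshot("scene")[230:330,190:310]
cv2.imwrite("pics/g1.png",np.hstack([cv2.resize(a,(400,300),interpolation=2),cv2.resize(b,(400,333),interpolation=2)[:300]]))
E
```

```text
turn 0.0018 shift cm [-0.12 -0.16  0.17]
time 3.0
tool_pos [0.4891 0.1399 0.0617]
ee_rot [-3.1412e+00 -2.3000e-03 -3.3200e-02]
joint_positions [ 1.6710e-01  6.8900e-02  1.6811e+00 -1.0000e-04  1.3893e+00  1.7711e+00]
wrist_force [ 0.2498 -0.6691 -0.3846]
wrist_torque [-0.011   0.0118  0.0078]
width 0.0473
```

View pics/g1.png

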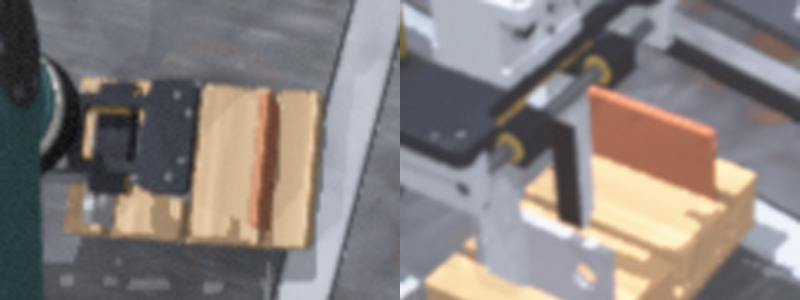

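The fingers straddle the plate, with the far finger between the plate and the middle slot. Closing with a 1.5 mm y correction.

>>> {"op": "arm_command", "data": {
  "series": [
    [0.3,-0.05,-0.15,0,0,0,0],
    [0.2,0,0,0,0,0,0],
    [0.1,0,0,0,0,0,0],
    [0,0,0,0,0,0,0],
    [0,0,0,0,0,0,0],
    [0,0,0,0,0,0,0],
    [0,0,0,0,0,0,0],
    [0,0,0,0,0,0,0]
  ]
}}

```text
time: 3.9
tool_pos: [0.4877, 0.1421, 0.0604]
ee_rot: [-3.14, -0.0, -0.033]
wrist_force: [0.4, 4.4, -0.5]
width: 0.0058
```

```bash
python3 -c "
from h import *
st()"
```

```text
time 3.9
tool_pos [0.4877 0.1421 0.0604]
ee_rot [-3.1399 -0.     -0.0332]
joint_positions [1.7070e-01 6.9800e-02 1.6829e+00 1.7000e-03 1.3885e+00 1.7744e+00]
wrist_force [ 0.3731  4.435  -0.5221]
wrist_torque [ 0.8949 -0.0385 -0.0852]
width 0.0058
```

>>> {"op": "arm_command", "data": {
  "series": [
    [0,0,-0.05,-0.2,0,0,0],
    [0,0,0,-0.5,0,0,0],
    [0,0,0,-0.8,0,0,0],
    [0,0,0,-1.0,0,0,0],
    [0,0,0,-1.0,0,0,0],
    [0,0,0,-1.5,0,0,0],
    [0,0,0,-2,0,0,0],
    [0,0,0,-2,0,0,0],
    [0,0,0,-1.5,0,0,0],
    [0,0,0,-0.5,0,0,0],
    [0,0,0,0,0,0,0],
    [0,0,0,0,0,0,0]
  ]
}}

```text
time: 5.1
tool_pos: [0.4872, 0.1414, 0.1696]
ee_rot: [3.141, 0.002, -0.033]
wrist_force: [0.4, -0.0, -3.4]
width: 0.0058
```

```bash
python3 -c "
from h import *
delta(.518,-.2325,.1705,-.257)"
```

```text
turn 0.2236 shift cm [12.48 35.38 -0.09]
time 5.1
tool_pos [0.4872 0.1414 0.1696]
ee_rot [ 3.1406e+00  1.5000e-03 -3.3400e-02]
joint_positions [ 1.7110e-01  3.3000e-03  1.5289e+00 -6.0000e-04  1.6111e+00  1.7752e+00]
wrist_force [ 0.3549 -0.0446 -3.4212]
wrist_torque [ 0.0855 -0.0219  0.0204]
width 0.0058
```

>>> {"op": "arm_command", "data": {
  "series": [
    [0,0,0,0,0,0,0.05],
    [0,0,0,0,0,0,0.1],
    [0,0,0,0,0,0,0.073],
    [0,0.5,1.3,0,0,0,0],
    [0,1,2.9,0,0,0,0],
    [0,1.4,3.9,0,0,0,0],
    [0,1.4,3.9,0,0,0,0],
    [0,1.4,3.9,0,0,0,0],
    [0,1.4,3.9,0,0,0,0],
    [0,1.4,3.9,0,0,0,0],
    [0,1.4,3.9,0,0,0,0],
    [0,1.4,3.9,0,0,0,0],
    [0,1,2.9,0,0,0,0],
    [0,0.4,1.1,0,0,0,0],
    [0,0,0,-0.1,0,0,0],
    [0,0,0,0,0,0,0]
  ]
}}

```text
time: 6.7
tool_pos: [0.5203, -0.2331, 0.1711]
ee_rot: [-3.141, 0.001, -0.255]
wrist_force: [-0.2, -0.4, -3.1]
width: 0.0056
```

```bash
python3 - <<'E'
from h import *
import cv2
delta(.5205,-.2336,.112,-.257)
cv2.imwrite("pics/t2.png",eyes.snapshot("top"));cv2.imwrite("pics/s2.png",eyes.snapshot("scene"))
a=cv2.imread("pics/top0.png");b=cv2.imread("pics/s2.png")[100:250,250:400]
# sharper look at the jig: original top view, upscaled 8x
cv2.imwrite("pics/v2.png",np.hstack([cv2.resize(a[196:266,308:358],(400,560),interpolation=2),cv2.resize(b,(400,400),interpolation=2)[:, :].repeat(1,0) if 0 else cv2.copyMakeBorder(cv2.resize(b,(400,400),interpolation=2),0,160,0,0,0)]))
E
```

```text
turn 0.0016 shift cm [0.03 0.05 5.91]
time 6.7
tool_pos [ 0.5203 -0.2331  0.1711]
ee_rot [-3.1405e+00  1.1000e-03 -2.5540e-01]
joint_positions [-5.2110e-01  1.4190e-01  1.3784e+00  7.0000e-04  1.6227e+00  1.3052e+00]
wrist_force [-0.2221 -0.4493 -3.1409]
wrist_torque [0.0129 0.0086 0.0281]
width 0.0056
```

View pics/v2.png

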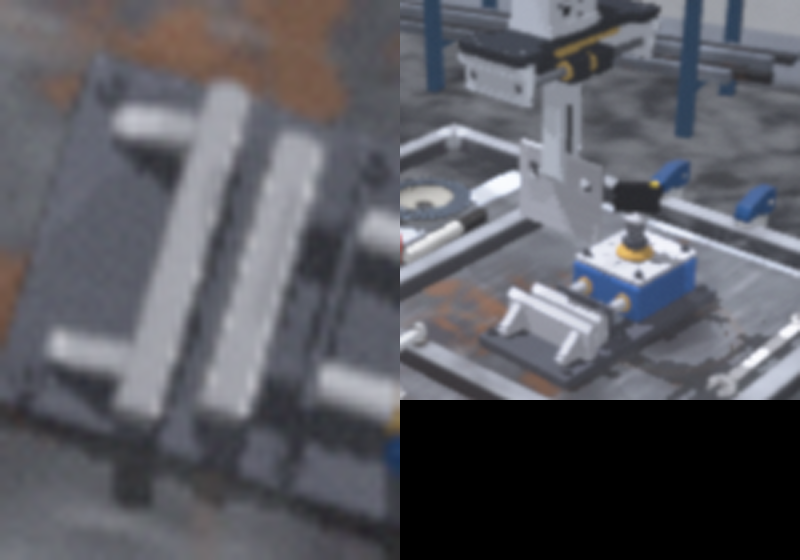

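```bash
python3 - <<'E'
from h import *
np.set_printoptions(precision=4,suppress=True)
q=lambda u,v:((u+.5)/8-.5+308,(v+.5)/8-.5+196)
print("camtop",-C["top"]["R"].T@C["top"]["t"])
for z in(.040,.047):
  F=[onz("top",q(*e),z) for e in((250,100),(162,415))]; J=[onz("top",q(*e),z) for e in((272,138),(202,405))]
  d=F[0]-F[1]; u=d/np.linalg.norm(d); n=np.array([-u[1],u[0],0])
  print(z,"angF",np.degrees(np.arctan2(d[1],d[0])),"angJ",np.degrees(np.arctan2(*(J[0]-J[1])[1::-1])),"F mid",sum(F)/2,"J mid",sum(J)/2,"gap",(sum(F)/2-sum(J)/2)@n)
# scene: plate-in-hand lower edge vs prediction, held plate
T=sensors.get_obs()["tool_pos"]
yaw=-.2554; ux=np.array([np.cos(yaw),np.sin(yaw),0])
for s in(-.045,.045):
  P=T+ux*s; print("pred scene bottom/top corner",proj("scene",P+[0,0,-.046]),proj("scene",P+[0,0,.026]),"crop",(proj("scene",P+[0,0,-.046])-[250,100])*8/3,(proj("scene",P+[0,0,.026])-[250,100])*8/3)
E
```

```text
camtop [ 0.3868 -0.1211  0.9447]
0.04 angF -15.472435900105456 angJ -14.683652778575082 F mid [ 0.521 -0.233  0.04 ] J mid [ 0.517 -0.242  0.04 ] gap 0.009768788103161523
0.047 angF -15.472435900105467 angJ -14.68365277857508 F mid [ 0.52   -0.2322  0.047 ] J mid [ 0.516  -0.2411  0.047 ] gap 0.009693199869646148
pred scene bottom/top corner [324.8159 190.9321] [325.8521 162.1608] crop [199.5089 242.4855] [202.2722 165.7622]
pred scene bottom/top corner [295.8022 179.4539] [295.7699 151.799 ] crop [122.1392 211.877 ] [122.053  138.1307]
```

>>> {"op": "arm_command", "data": {
  "series": [
    [0,0.08,0.23,1,0,0,0.006],
    [0,0,0,2,0,0,0],
    [0,0,0,2,0,0,0],
    [0,0,0,1.2,0,0,0],
    [0,0,0,0.7,0,0,0],
    [0,0,0,0,0,0,0],
    [0,0,0,0,0,0,0]
  ]
}}

```text
time: 7.5
tool_pos: [0.5213, -0.2364, 0.1032]
ee_rot: [3.141, -0.001, -0.262]
wrist_force: [0.3, 0.5, -3.3]
width: 0.006
```

```bash
python3 - <<'E'
from h import *
import cv2
delta(.5205,-.2355,.058,-.262)
s=eyes.snapshot("scene");t=eyes.snapshot("top")
cv2.imwrite("pics/v3.png",np.hstack([cv2.resize(s[150:240,270:350],(480,540),interpolation=2),cv2.resize(t[190:280,310:360],(300,540),interpolation=2)]))
E
```

```text
turn 0.0001 shift cm [-0.1  -0.06  4.52]
time 7.5
tool_pos [ 0.5213 -0.2364  0.1032]
ee_rot [ 3.1412e+00 -1.2000e-03 -2.6190e-01]
joint_positions [-5.2470e-01  1.7700e-01  1.4746e+00 -1.0000e-04  1.4886e+00  1.3080e+00]
wrist_force [ 0.3222  0.5209 -3.3024]
wrist_torque [ 0.0494  0.0196 -0.0203]
width 0.006
```

View pics/v3.png

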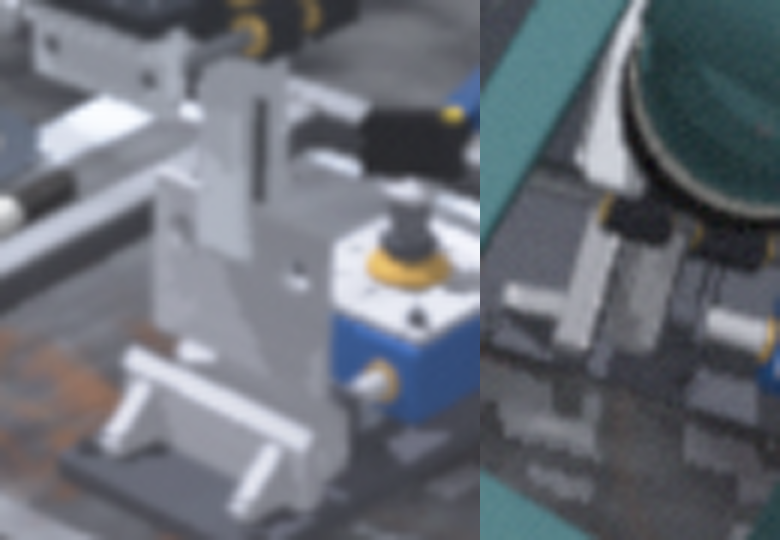

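The plate hangs just above, behind the fence bar and in front of the jaw, centred along it. I'm lowering it slowly while watching force.

>>> {"op": "arm_command", "data": {
  "series": [
    [0,0,0,0.5,0,0,0],
    [0,0,0,0.4,0,0,0],
    [0,0,0,0.4,0,0,0],
    [0,0,0,0.3,0,0,0],
    [0,0,0,0,0,0,0]
  ]
}}

```text
time: 8.1
tool_pos: [0.5203, -0.236, 0.0855]
ee_rot: [-3.141, 0.002, -0.262]
wrist_force: [0.0, 0.7, -4.8]
width: 0.0055
```

>>> {"op": "arm_command", "data": {
  "series": [
    [0,0,0,0.4,0,0,0],
    [0,0,0,0.4,0,0,0],
    [0,0,0,0.4,0,0,0],
    [0,0,0,0.4,0,0,0],
    [0,0,0,0,0,0,0]
  ]
}}

```text
time: 8.6
tool_pos: [0.5203, -0.236, 0.0695]
ee_rot: [-3.141, 0.002, -0.262]
wrist_force: [-1.1, 0.9, -2.0]
width: 0.0057
```

>>> {"op": "arm_command", "data": {
  "series": [
    [0,0,0,0.4,0,0,0],
    [0,0,0,0.3,0,0,0],
    [0,0,0,0.2,0,0,0],
    [0,0,0,0.1,0,0,0],
    [0,0,0,0,0,0,0]
  ]
}}

```text
time: 9.1
tool_pos: [0.5207, -0.2363, 0.0603]
ee_rot: [3.142, 0.0, -0.262]
wrist_force: [-0.5, 0.2, -2.4]
width: 0.0059
```

>>> {"op": "arm_command", "data": {
  "series": [
    [0,0,0,0.1,0,0,0],
    [0,0,0,0.1,0,0,0],
    [0,0,0,0,0,0,0]
  ]
}}

```text
time: 9.4
tool_pos: [0.5209, -0.2363, 0.0585]
ee_rot: [3.141, -0.0, -0.262]
wrist_force: [-0.6, -0.3, -2.6]
width: 0.0061
```

>>> {"op": "arm_command", "data": {
  "series": [
    [0,0,0,0.1,0,0,0],
    [0,0,0,0.05,0,0,0],
    [0,0,0,0,0,0,0]
  ]
}}

```text
time: 9.7
tool_pos: [0.521, -0.2363, 0.0584]
ee_rot: [3.141, -0.001, -0.262]
wrist_force: [-3.2, 1.2, 4.0]
width: 0.006
```

Floor contact (Fz −2.6 → +4 N at the expected height 0.058). Releasing and rising.

>>> {"op": "arm_command", "data": {
  "series": [
    [0.05,0,0,0,0,0,0],
    [0.1,0,0,0,0,0,0],
    [0.2,0,0,0,0,0,0],
    [0.35,0,0,0,0,0,0],
    [0.35,0,0,0,0,0,0],
    [0.35,0,0,-0.5,0,0,0],
    [0.35,0,0,-2,0,0,0],
    [0.35,0,0,-3,0,0,0],
    [0.35,0,0,-4,0,0,0],
    [0.35,0,0,-4,0,0,0],
    [0.35,0,0,-2,0,0,0],
    [0.5,0,0,0,0,0,0]
  ]
}}

```text
time: 10.9
tool_pos: [0.5227, -0.2373, 0.2171]
ee_rot: [3.139, -0.009, -0.262]
wrist_force: [-0.3, 0.2, 0.1]
width: 0.0379
```

```bash
python3 - <<'E'
from h import *
import cv2
delta(.4905,-.338,.21,.307)
s=eyes.snapshot("scene"); cv2.imwrite("pics/s4.png",s)
cv2.imwrite("pics/v4.png",cv2.resize(s[140:240,270:380],(660,600),interpolation=2))
E
```

```text
turn -0.5692 shift cm [-6.11  8.62  0.71]
time 10.9
tool_pos [ 0.5227 -0.2373  0.2171]
ee_rot [ 3.1391 -0.0092 -0.2622]
joint_positions [-0.5249  0.1318  1.2991 -0.      1.7012  1.3081]
wrist_force [-0.2694  0.2218  0.0885]
wrist_torque [-0.0044  0.0374 -0.0645]
width 0.0379
```

View pics/v4.png

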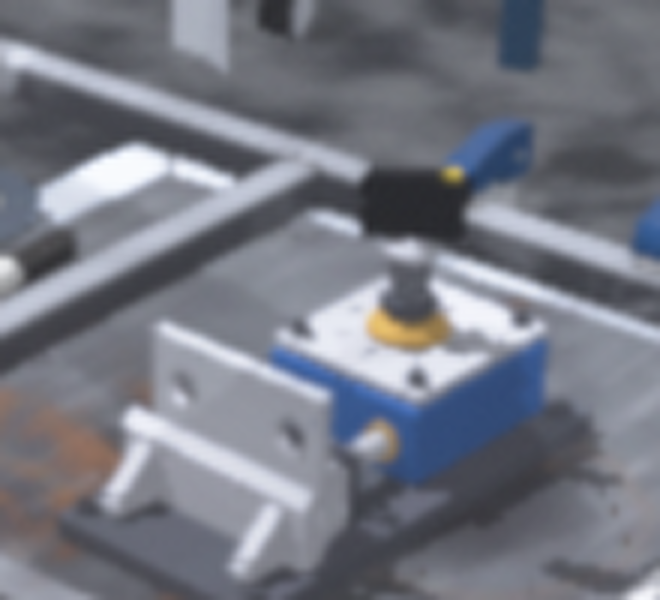

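```bash
python3 - <<'E'
from h import *
np.set_printoptions(precision=4,suppress=True)
q=lambda u,v:((u+.5)/6-.5+270,(v+.5)/6-.5+140)
k=lambda u,v:((u-400+.5)/4-.5+310,(v+.5)/4-.5+198)
print("ring scene",onz("scene",q(410,325),.060),"ring tri",tri(q(410,325),k(685,173)))
f=onz("scene",q(413,205),.116); a=np.radians(16.5); n=np.array([-np.sin(a),np.cos(a),0])
print("face",f,"centre",f-.005*n)
for e in((365,170),(466,184),(363,232),(464,241)): print("face corner",onz("scene",q(*e),.132 if e[1]<200 else .1))
for e in(((693,128),(718,200)),((720,118),(742,190))):
  A,B=(onz("top",k(*x),.132) for x in e); d=A-B; print(A,B,np.degrees(np.arctan2(d[1],d[0])))
E
```

```text
ring scene [ 0.4903 -0.3375  0.06  ] ring tri (array([ 0.4902, -0.3383,  0.0596]), np.float64(0.000675771581548798))
face [ 0.4924 -0.339   0.116 ] centre [ 0.4938 -0.3438  0.116 ]
face corner [ 0.511  -0.3299  0.132 ]
face corner [ 0.4684 -0.3361  0.132 ]
face corner [ 0.5133 -0.3361  0.1   ]
face corner [ 0.4719 -0.3475  0.1   ]
[ 0.5053 -0.3254  0.132 ] [ 0.4677 -0.3374  0.132 ] 17.678157329035972
[ 0.5109 -0.3397  0.132 ] [ 0.4732 -0.35    0.132 ] 15.285851564692399
```

>>> {"op": "arm_command", "data": {
  "series": [
    [0.5,0,0,0,0,0,-0.11],
    [0.5,0,0,0,0,0,-0.11],
    [0.5,0,0,0,0,0,-0.11],
    [0.5,0,0,0,0,0,-0.11],
    [0.5,0,0,0,0,0,-0.112],
    [0.5,-1.5,2.2,0,0,0,0],
    [0.5,-2.0,3.0,0,0,0,0],
    [0.5,-1.5,2.2,0,0,0,0],
    [0.5,-1.0,1.4,0,0,0,0],
    [0.5,0,0,0,0,0,0],
    [0.5,0,0,2,0,0,0],
    [0.5,0,0,2,0,0,0],
    [0.5,0,0,0,0,0,0],
    [0.5,0,0,0,0,0,0]
  ]
}}

```text
time: 12.35
tool_pos: [0.4886, -0.3365, 0.1715]
ee_rot: [-3.14, 0.001, 0.291]
wrist_force: [0.7, 0.6, -0.2]
width: 0.0471
```

```bash
python3 -c "
from h import *
delta(.4902,-.339,.098,.29)"
```

```text
turn 0.0009 shift cm [0.08 0.28 7.35]
time 12.35
tool_pos [ 0.4886 -0.3365  0.1715]
ee_rot [-3.1399e+00  6.0000e-04  2.9090e-01]
joint_positions [-6.9890e-01  1.9340e-01  1.3186e+00  4.0000e-04  1.6313e+00  5.8090e-01]
wrist_force [ 0.7311  0.619  -0.156 ]
wrist_torque [-0.0437 -0.065   0.0068]
width 0.0471
```

>>> {"op": "arm_command", "data": {
  "series": [
    [0.5,0.1,0.25,1,0,0,0],
    [0.5,0,0,2,0,0,0],
    [0.5,0,0,2,0,0,0],
    [0.5,0,0,1.3,0,0,0],
    [0.5,0,0,1.0,0,0,0],
    [0.4,0,0,0,0,0,0],
    [0.3,0,0,0,0,0,0],
    [0.2,0,0,0,0,0,0],
    [0.1,0,0,0,0,0,0],
    [0.0,0,0,0,0,0,0],
    [0.0,0,0,0,0,0,0],
    [0.0,0,0,0,0,0,0]
  ]
}}

```text
time: 13.55
tool_pos: [0.4907, -0.3397, 0.1013]
ee_rot: [3.14, -0.002, 0.29]
wrist_force: [-1.2, 2.1, 5.1]
width: 0.0095
```

```bash
python3 -c "
from h import *
delta(.4902,-.339,.098,.29)"
```

```text
turn -0.0 shift cm [-0.03 -0.08  0.33]
time 13.55
tool_pos [ 0.4907 -0.3397  0.1013]
ee_rot [ 3.1404e+00 -1.7000e-03  2.9000e-01]
joint_positions [-7.0100e-01  2.3040e-01  1.4152e+00  8.0000e-04  1.4940e+00  5.7980e-01]
wrist_force [-1.2051  2.0967  5.1446]
wrist_torque [ 0.5054  0.279  -0.0324]
width 0.0095
```

>>> {"op": "arm_command", "data": {
  "series": [
    [0,0,0,-0.1,0,0,0.1],
    [0,0,0,0,0,0,0.12],
    [0,0,0,0,0,0,0.12],
    [0,0,0,0,0,0,0.12],
    [0,0,0,0,0,0,0.12],
    [0,0,0,0,0,0,0]
  ]
}}

```text
time: 14.15
tool_pos: [0.4907, -0.3399, 0.1013]
ee_rot: [3.141, -0.002, -0.29]
wrist_force: [-0.9, 1.7, 3.8]
width: 0.01
```

```bash
python3 -c "
from h import *
st()"
```

```text
time 14.15
tool_pos [ 0.4907 -0.3399  0.1013]
ee_rot [ 3.1414e+00 -1.8000e-03 -2.9010e-01]
joint_positions [-7.0110e-01  2.3070e-01  1.4148e+00  6.0000e-04  1.4944e+00  1.1597e+00]
wrist_force [-0.9103  1.7283  3.8083]
wrist_torque [ 0.3427  0.0388 -0.1221]
width 0.01
```

Running torque is 0.12 N·m, as specified, with small side forces. I'll turn on to near the wrist limit.

>>> {"op": "arm_command", "data": {
  "series": [
    [0,0,0,0,0,0,0.12],
    [0,0,0,0,0,0,0.12],
    [0,0,0,0,0,0,0.12],
    [0,0,0,0,0,0,0.12],
    [0,0,0,0,0,0,0.12],
    [0,0,0,0,0,0,0.12],
    [0,0,0,0,0,0,0.12],
    [0,0,0,0,0,0,0.12],
    [0,0,0,0,0,0,0.12],
    [0,0,0,0,0,0,0.12],
    [0,0,0,0,0,0,0],
    [0,0,0,0,0,0,0]
  ]
}}

```text
time: 15.35
tool_pos: [0.4905, -0.34, 0.1013]
ee_rot: [-3.14, -0.001, -1.486]
wrist_force: [0.1, 1.9, 4.6]
width: 0.0095
```

```bash
python3 -c "
from h import *
st()"
```

```text
time 15.35
tool_pos [ 0.4905 -0.34    0.1013]
ee_rot [-3.1405e+00 -9.0000e-04 -1.4858e+00]
joint_positions [-7.0120e-01  2.3080e-01  1.4148e+00  1.0000e-04  1.4945e+00  2.3554e+00]
wrist_force [0.0673 1.9163 4.6385]
wrist_torque [ 0.433   0.2375 -0.1048]
width 0.0095
```

>>> {"op": "arm_command", "data": {
  "series": [
    [0.3,0,0,0,0,0,0],
    [0.8,0,0,0,0,0,0],
    [0.8,0,0,0,0,0,0],
    [0.8,0,0,0,0,0,0],
    [0.8,0,0,0,0,0,0],
    [0.8,0,0,0,0,0,-0.1],
    [0.8,0,0,0,0,0,-0.14],
    [0.8,0,0,0,0,0,-0.14],
    [0.8,0,0,0,0,0,-0.14],
    [0.8,0,0,0,0,0,-0.14],
    [0.8,0,0,0,0,0,-0.14],
    [0.8,0,0,0,0,0,-0.14],
    [0.8,0,0,0,0,0,-0.14],
    [0.8,0,0,0,0,0,-0.14],
    [0.8,0,0,0,0,0,-0.14],
    [0.8,0,0,0,0,0,-0.14],
    [0.8,0,0,0,0,0,-0.14],
    [0.8,0,0,0,0,0,0]
  ]
}}

```text
time: 17.15
tool_pos: [0.49, -0.3399, 0.0997]
ee_rot: [-3.141, 0.0, 0.15]
wrist_force: [-0.3, -0.2, 0.4]
width: 0.0751
```

```bash
python3 -c "
from h import *
delta(.4904,-.3397,.0995,-1.486+np.pi)"
```

```text
turn -1.5057 shift cm [0.01 0.04 0.02]
time 17.15
tool_pos [ 0.49   -0.3399  0.0997]
ee_rot [-3.1414e+00  4.0000e-04  1.4990e-01]
joint_positions [-7.0140e-01  2.3220e-01  1.4164e+00 -1.0000e-04  1.4935e+00  7.1960e-01]
wrist_force [-0.2978 -0.2396  0.4226]
wrist_torque [-0.018   0.019   0.0256]
width 0.0751
```

>>> {"op": "arm_command", "data": {
  "series": [
    [0.8,0,0,0,0,0,-0.14],
    [0.8,0,0,0,0,0,-0.14],
    [0.8,0,0,0,0,0,-0.14],
    [0.8,0,0,0,0,0,-0.14],
    [0.8,0,0,0,0,0,-0.14],
    [0.8,0,0,0,0,0,-0.14],
    [0.8,0,0,0,0,0,-0.14],
    [0.8,0,0,0,0,0,-0.14],
    [0.8,0,0,0,0,0,-0.14],
    [0.8,0,0,-0.1,0,0,-0.14],
    [0.5,0,0,-0.1,0,0,-0.1],
    [0.3,0,0,0,0,0,0],
    [0.1,0,0,0,0,0,0],
    [0,0,0,0,0,0,0],
    [0,0,0,0,0,0,0],
    [0,0,0,0,0,0,0],
    [0,0,0,0,0,0,0],
    [0,0,0,0,0,0,0]
  ]
}}

```text
time: 18.95
tool_pos: [0.4901, -0.3399, 0.102]
ee_rot: [3.142, 0.0, 1.65]
wrist_force: [1.4, 0.1, 0.4]
width: 0.0145
```

```bash
python3 -c "
from h import *
st()"
```

```text
time 18.95
tool_pos [ 0.4901 -0.3399  0.102 ]
ee_rot [3.1416e+00 1.0000e-04 1.6495e+00]
joint_positions [-7.0130e-01  2.3070e-01  1.4135e+00 -1.0000e-04  1.4973e+00 -7.8000e-01]
wrist_force [1.4445 0.1051 0.3904]
wrist_torque [ 0.0148 -0.0863  0.028 ]
width 0.0145
```

>>> {"op": "arm_command", "data": {
  "series": [
    [0,0,0,0,0,0,0],
    [0,0,0,0,0,0,0],
    [0,0,0,0,0,0,0]
  ]
}}

```text
time: 19.25
tool_pos: [0.4905, -0.3399, 0.1021]
ee_rot: [3.141, 0.0, 1.65]
wrist_force: [1.3, -0.4, -0.2]
width: 0.0101
```

```bash
python3 -c "
from h import *
st()"
```

```text
time 19.25
tool_pos [ 0.4905 -0.3399  0.1021]
ee_rot [3.1409e+00 2.0000e-04 1.6499e+00]
joint_positions [-7.0110e-01  2.3070e-01  1.4133e+00  3.0000e-04  1.4969e+00 -7.8030e-01]
wrist_force [ 1.2944 -0.4208 -0.1868]
wrist_torque [-0.0004 -0.2959 -0.0013]
width 0.0101
```

>>> {"op": "arm_command", "data": {
  "series": [
    [0,0,0,0,0,0,0.1],
    [0,0,0,0,0,0,0.1],
    [0,0,0,0,0,0,0.1],
    [0,0,0,0,0,0,0.1],
    [0,0,0,0,0,0,0.1],
    [0,0,0,0,0,0,0.1],
    [0,0,0,0,0,0,0.1]
  ]
}}

```text
time: 19.95
tool_pos: [0.4904, -0.3398, 0.1021]
ee_rot: [3.141, -0.0, 0.946]
wrist_force: [1.1, 0.2, 0.3]
width: 0.0096
```

```bash
python3 -c "
from h import *
st()"
```

```text
time 19.95
tool_pos [ 0.4904 -0.3398  0.1021]
ee_rot [ 3.141e+00 -1.000e-04  9.462e-01]
joint_positions [-7.0110e-01  2.3070e-01  1.4133e+00  2.0000e-04  1.4970e+00 -7.6500e-02]
wrist_force [1.126  0.1695 0.2513]
wrist_torque [-0.0423 -0.2573  0.1829]
width 0.0096
```

```bash
python3 - <<'E'
from h import *
import cv2
st()
s=eyes.snapshot("scene"); t=eyes.snapshot("top")
cv2.imwrite("pics/v5.png",np.hstack([cv2.resize(s[140:240,290:380],(450,500),interpolation=2),cv2.resize(t[190:290,320:390],(350,500),interpolation=2)]))
E
```

```text
time 19.95
tool_pos [ 0.4904 -0.3398  0.1021]
ee_rot [ 3.141e+00 -1.000e-04  9.462e-01]
joint_positions [-7.0110e-01  2.3070e-01  1.4133e+00  2.0000e-04  1.4970e+00 -7.6500e-02]
wrist_force [1.126  0.1695 0.2513]
wrist_torque [-0.0423 -0.2573  0.1829]
width 0.0096
```

View pics/v5.png

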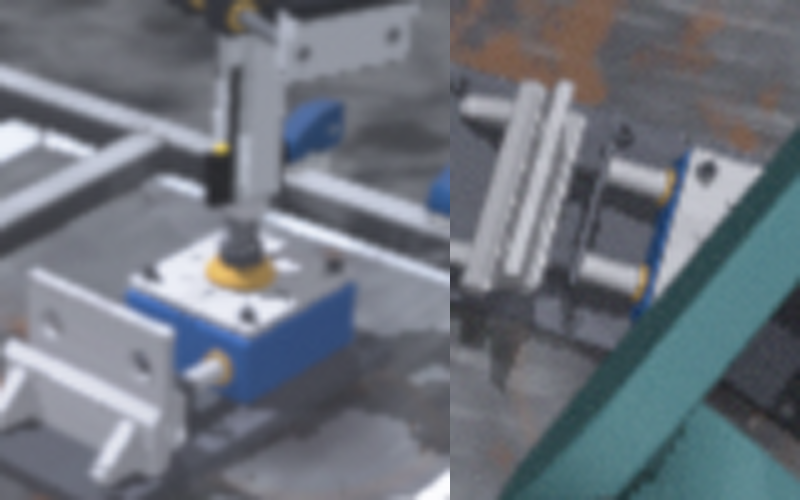

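The plate stands upright, the knob has turned with the gripper (dot now at the near-left end), and the jaw has closed in. Continuing toward the seat in small steps.

>>> {"op": "arm_command", "data": {
  "series": [
    [0,0,0,0,0,0,0.08],
    [0,0,0,0,0,0,0.08],
    [0,0,0,0,0,0,0.08],
    [0,0,0,0,0,0,0.08]
  ]
}}

```text
time: 20.45
tool_pos: [0.4904, -0.3398, 0.1021]
ee_rot: [3.141, -0.0, 0.629]
wrist_force: [0.1, 0.3, 0.7]
width: 0.01
```

```bash
cat > q.py <<'E'
from h import *
s=sensors.get_obs(); print(np.round([s["time"],s["ee_rot"][2],s["joint_positions"][5],s["width"]],4),s["wrist_force"].round(2),s["wrist_torque"].round(3),s["joint_torque"][5].round(3),s["tool_pos"].round(4))
E
python3 q.py
```

```text
[2.045e+01 6.294e-01 2.403e-01 1.000e-02] [0.09 0.28 0.68] [ 0.028 -0.215  0.074] -0.519 [ 0.4904 -0.3398  0.1021]
```

>>> {"op": "arm_command", "data": {
  "series": [
    [0,0,0,0,0,0,0.08],
    [0,0,0,0,0,0,0.08],
    [0,0,0,0,0,0,0.08],
    [0,0,0,0,0,0,0.08]
  ]
}}

```text
time: 20.85
tool_pos: [0.4903, -0.3398, 0.1021]
ee_rot: [3.141, -0.0, 0.309]
wrist_force: [1.4, 0.0, -0.1]
width: 0.0096
```

```bash
python3 q.py
```

```text
[2.085e+01 3.093e-01 5.603e-01 9.600e-03] [ 1.45  0.02 -0.05] [-0.005 -0.216  0.139] -0.518 [ 0.4903 -0.3398  0.1021]
```

>>> {"op": "arm_command", "data": {
  "series": [
    [0,0,0,0,0,0,0.06],
    [0,0,0,0,0,0,0.06],
    [0,0,0,0,0,0,0.06]
  ]
}}

```text
time: 21.15
tool_pos: [0.4903, -0.3398, 0.1021]
ee_rot: [3.142, -0.0, 0.13]
wrist_force: [2.1, 0.2, 0.2]
width: 0.0099
```

```bash
python3 q.py
```

```text
[2.115e+01 1.302e-01 7.395e-01 9.900e-03] [2.07 0.24 0.16] [ 0.072 -0.196  0.131] -0.357 [ 0.4903 -0.3398  0.1021]
```

>>> {"op": "arm_command", "data": {
  "series": [
    [0,0,0,0,0,0,0.05],
    [0,0,0,0,0,0,0.05],
    [0,0,0,0,0,0,0.05]
  ]
}}

```text
time: 21.45
tool_pos: [0.4904, -0.3398, 0.1021]
ee_rot: [3.142, -0.0, -0.019]
wrist_force: [1.2, -0.3, -0.7]
width: 0.0098
```

```bash
python3 q.py
```

```text
[ 2.145e+01 -1.940e-02  8.891e-01  9.800e-03] [ 1.2 -0.3 -0.7] [ 0.1   -0.168  0.13 ] -0.274 [ 0.4904 -0.3398  0.1021]
```

>>> {"op": "arm_command", "data": {
  "series": [
    [0,0,0,0,0,0,0.05],
    [0,0,0,0,0,0,0.05],
    [0,0,0,0,0,0,0.05]
  ]
}}

```text
time: 21.75
tool_pos: [0.4903, -0.3397, 0.1021]
ee_rot: [-3.141, -0.0, -0.169]
wrist_force: [1.9, -0.3, 0.3]
width: 0.0097
```

```bash
python3 q.py
```

```text
[ 2.1750e+01 -1.6940e-01  1.0391e+00  9.7000e-03] [ 1.93 -0.31  0.27] [ 0.113 -0.2    0.117] -0.27 [ 0.4903 -0.3397  0.1021]
```

>>> {"op": "arm_command", "data": {
  "series": [
    [0,0,0,0,0,0,0.05],
    [0,0,0,0,0,0,0.05],
    [0,0,0,0,0,0,0.05]
  ]
}}

```text
time: 22.05
tool_pos: [0.4903, -0.3397, 0.1021]
ee_rot: [-3.142, -0.0, -0.319]
wrist_force: [2.1, -0.0, 0.1]
width: 0.0101
```

```bash
python3 q.py
```

```text
[ 2.2050e+01 -3.1880e-01  1.1885e+00  1.0100e-02] [ 2.09 -0.03  0.13] [ 0.123 -0.194  0.465] 0.102 [ 0.4903 -0.3397  0.1021]
```

>>> {"op": "arm_command", "data": {
  "series": [
    [0,0,0,0,0,0,0.02],
    [0,0,0,0,0,0,0]
  ]
}}

```text
time: 22.25
tool_pos: [0.4904, -0.3397, 0.1021]
ee_rot: [-3.141, -0.0, -0.338]
wrist_force: [1.5, 0.7, -0.5]
width: 0.0106
```

```bash
python3 q.py
```

```text
[ 2.2250e+01 -3.3760e-01  1.2073e+00  1.0600e-02] [ 1.49  0.72 -0.46] [ 0.117 -0.291  0.559] 0.664 [ 0.4904 -0.3397  0.1021]
```

>>> {"op": "arm_command", "data": {
  "series": [
    [0,0,0,0,0,0,0.03],
    [0,0,0,0,0,0,0]
  ]
}}

```text
time: 22.45
tool_pos: [0.4904, -0.3397, 0.1021]
ee_rot: [3.142, -0.0, -0.368]
wrist_force: [1.1, 0.1, 0.8]
width: 0.0108
```

```bash
python3 q.py; python3 -c "
from h import *
import cv2
s=eyes.snapshot('scene'); t=eyes.snapshot('top')
cv2.imwrite('pics/v6.png',np.hstack([cv2.resize(s[140:240,290:380],(450,500),interpolation=2),cv2.resize(t[190:290,320:390],(350,500),interpolation=2)]))"
```

```text
[ 2.2450e+01 -3.6780e-01  1.2376e+00  1.0800e-02] [1.07 0.06 0.81] [ 0.188 -0.254  0.692] 0.822 [ 0.4904 -0.3397  0.1021]
```

View pics/v6.png

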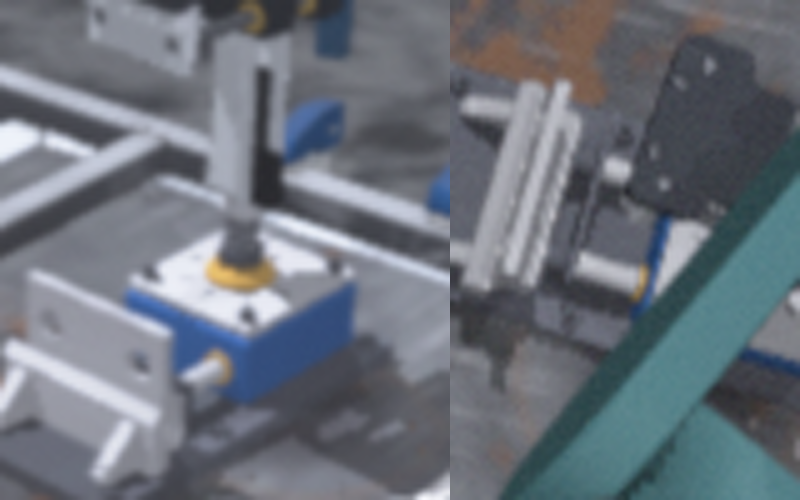

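Seated: the torque climbed from 0.12 to 0.69 N·m, and the plate is nipped against the fence. I'll unwind in small steps to find the zero-torque yaw, which is the seated alignment.

>>> {"op": "arm_command", "data": {
  "series": [
    [0,0,0,0,0,0,-0.06],
    [0,0,0,0,0,0,0]
  ]
}}

```text
time: 22.75
tool_pos: [0.4903, -0.3397, 0.1021]
ee_rot: [-3.141, -0.0, -0.31]
wrist_force: [1.3, 1.2, -0.1]
width: 0.0099
```

```bash
python3 q.py
```

```text
[ 2.2750e+01 -3.0970e-01  1.1792e+00  9.9000e-03] [ 1.29  1.2  -0.07] [ 0.132 -0.287  0.425] 0.154 [ 0.4903 -0.3397  0.1021]
```

>>> {"op": "arm_command", "data": {
  "series": [
    [0,0,0,0,0,0,-0.03],
    [0,0,0,0,0,0,0]
  ]
}}

```text
time: 22.95
tool_pos: [0.4903, -0.3397, 0.1021]
ee_rot: [-3.141, -0.0, -0.281]
wrist_force: [2.8, 2.0, 0.6]
width: 0.0096
```

```bash
python3 q.py
```

```text
[ 2.2950e+01 -2.8080e-01  1.1503e+00  9.6000e-03] [2.8  2.03 0.6 ] [ 0.238 -0.39   0.01 ] -0.117 [ 0.4903 -0.3397  0.1021]
```

>>> {"op": "arm_command", "data": {
  "series": [
    [0,0,0,0,0,0,-0.03],
    [0,0,0,0,0,0,0]
  ]
}}

```text
time: 23.15
tool_pos: [0.4903, -0.3398, 0.1021]
ee_rot: [-3.141, -0.0, -0.25]
wrist_force: [2.8, 1.3, 0.5]
width: 0.0098
```

```bash
python3 q.py
```

```text
[ 2.3150e+01 -2.4980e-01  1.1193e+00  9.8000e-03] [2.77 1.29 0.53] [ 0.348 -0.411 -0.035] -0.127 [ 0.4903 -0.3398  0.1021]
```

>>> {"op": "arm_command", "data": {
  "series": [
    [0,0,0,0,0,0,-0.03],
    [0,0,0,0,0,0,0]
  ]
}}

```text
time: 23.35
tool_pos: [0.4903, -0.3398, 0.102]
ee_rot: [-3.141, -0.0, -0.219]
wrist_force: [2.3, 2.3, 1.1]
width: 0.0099
```

```bash
python3 q.py
```

```text
[ 2.335e+01 -2.194e-01  1.089e+00  9.900e-03] [2.34 2.29 1.15] [ 0.416 -0.464 -0.026] -0.125 [ 0.4903 -0.3398  0.102 ]
```

Zero torque at yaw ≈ −0.281, so the quarter-turn target is yaw ≈ +1.295 including a little wind-up. That is 1.51 rad to go.

>>> {"op": "arm_command", "data": {
  "series": [
    [0,0,0,0,0,0,-0.06],
    [0,0,0,0,0,0,-0.1],
    [0,0,0,0,0,0,-0.1],
    [0,0,0,0,0,0,-0.1],
    [0,0,0,0,0,0,-0.1],
    [0,0,0,0,0,0,-0.1],
    [0,0,0,0,0,0,-0.1],
    [0,0,0,0,0,0,-0.1],
    [0,0,0,0,0,0,-0.1],
    [0,0,0,0,0,0,-0.1],
    [0,0,0,0,0,0,-0.1],
    [0,0,0,0,0,0,-0.1],
    [0,0,0,0,0,0,-0.1],
    [0,0,0,0,0,0,-0.1],
    [0,0,0,0,0,0,-0.1],
    [0,0,0,0,0,0,-0.05],
    [0,0,0,0,0,0,0],
    [0,0,0,0,0,0,0],
    [0,0,0,0,0,0,0]
  ]
}}

```text
time: 25.25
tool_pos: [0.4904, -0.3399, 0.1021]
ee_rot: [3.141, 0.0, 1.289]
wrist_force: [3.7, 0.2, 1.3]
width: 0.0099
```

```bash
python3 q.py; python3 -c "
from h import *
import cv2
s=eyes.snapshot('scene'); t=eyes.snapshot('top')
cv2.imwrite('pics/v7.png',np.hstack([cv2.resize(s[140:320,190:400],(455,390),interpolation=2),cv2.resize(t[190:300,310:400],(319,390),interpolation=2)]))"
```

```text
[ 2.5250e+01  1.2894e+00 -4.1980e-01  9.9000e-03] [3.73 0.21 1.28] [ 0.232 -0.669  0.101] 0.114 [ 0.4904 -0.3399  0.1021]
```

View pics/v7.png

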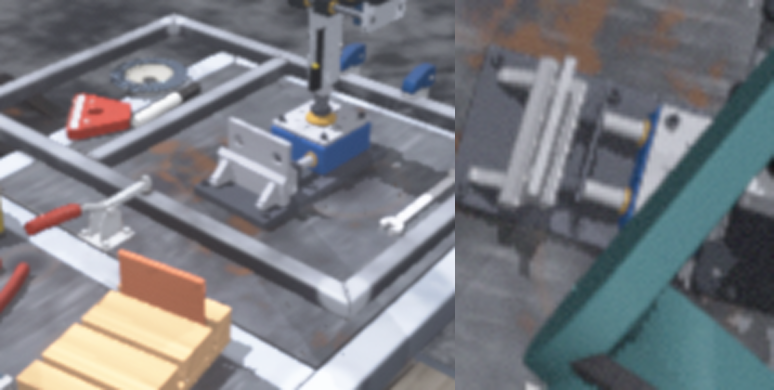

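Plate upright in the slot, jaw clear of it, copper plate and tools undisturbed, screw backed off 1.57 rad and still gripped. Handing in.

```bash
python3 -c "
from bench import job
print(job.close_job())"
```

```text
the job is handed in; nothing more can be done
None
```

The job is done and handed in at about 25 s of the 64 s allowed; no verdict was given.

- **Plate:** I lifted the steel plate out of the rack and lowered it into the middle of the jig slot. Contact with the floor showed at the expected height: Fz went from −2.6 to +4 N with the TCP at 0.058 m. I then let go, and the pictures show the plate standing upright.
- **Thumbscrew:** I turned it clockwise in two grips, about 3.7 rad in all, until it seated. The torque rose from 0.12 to 0.69 N·m. The zero-torque yaw on unwinding was −0.281 rad, and I backed off to +1.289 rad, which is 1.57 rad. The gripper still holds the head, at an opening of 9.9 mm.
- **Last checks:** Side force was about 3.7 N and residual wrist torque about 0.1 N·m about the screw axis. That is small, but its sign is opposite to what I expected after turning counter-clockwise.
- **Not tested:** I did not test by touch that the plate slides; I judged the clearance from the screw angle and the last picture. The copper plate and the spanner looked untouched in that picture. The marker and pliers were largely outside it, but the arm never went near them.

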